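# Lock a try square under a cam-lever strap clamp

### The arm

A 6-joint arm with a two-finger parallel gripper is mounted at the origin on the work surface. World frame = base frame: x ahead of the robot, y to its left, z up, the work surface at z = 0. Lengths are in mm, angles in rad, forces in N, time in s.
With the tool pointing down it reaches from about 275 to 750 mm from the base axis. Payload 10.2 kg.
Tool frame: the origin (TCP) lies at the very end of the fingers, on their centre line; the grasp point (between the pads) lies 19 mm behind it; z points along the fingers, y is the direction in which the jaws open and shut (so a half turn about z gives the same grasp; the last joint's range is limited). The gripper opens to 85 mm and grips with 20 to 120 N. Pads are 22 mm wide; open, the fingers measure 114 mm over their backs; the gripper's body (76 mm by 85 mm) begins 54 mm behind the grasp point. The pads swing forward as they close: fully open they stand 13 mm farther back than shut.
Start: joints at [0.904, 0.313, 1.498, -0, 1.331, -0.223], TCP at [225.435, 474.142, 231.294] pointing down, gripper open.
Joint ranges: [-2.94, 2.94], [-0.97, 2.17], [0.19, 2.56], [-1.23, 4.37], [0.02, 3.11], [-2.88, 2.88]. Speed limits (rad/s): [2.39, 2.39, 3.01, 3.14, 3.14, 3.14].

### API

Orientations are given as a rotation vector (axis times angle).
In Python, from station import r, cams gives the robot as it stands.
- The arm moves only by the tool step_arm, never from a script. Its argument "targets" is one flat list of numbers, 6 for each row, row after row: the shift along the tool's x, y, z in mm, then the turn, a rotation vector about the tool's x, y, z in rad. In form: [x, y, z, wx, wy, wz, x, y, z, wx, wy, wz, ...]. A call has exactly 5 rows; each row shifts and turns the commanded pose from where the row before left it, along the tool's axes as they then stand; what a row does not reach is not made up. A row lasts 1/10 s, in which the tool goes at most 50 mm and 8.59 degrees, less where a joint would pass 70% of its speed; a pose out of reach is approached as far as the arm can. A call with a gripper value outside its range is refused whole. "gripper" is the finger opening in mm, from 0 to 85.4, set as the call begins (left out, the last holds). The fingers move at their own pace and stop on an object; "grip_force" is the grip in N (left out, the last holds). Time passes only in rows, so rows that do not move let the fingers close, or fill a call up. It gives the time, the measured TCP pose, the force and the opening at its end, in the units of the state.
- r.state(): the state, without advancing time (a new reading comes with each control period).
- cams.camera(name): name is "side" or "top"; returns the picture (420x560x3 uint8, red, green, blue); there is no depth.
- cams.camera_model(name): a dict with "vertical_fov" (degrees; the focal length in pixels is half the picture's height over the tangent of half this angle, whatever the lens; pixels are square), "cx", "cy" (the principal point, pixels), "D" ([k1, k2, p1, p2, k3] as OpenCV has them; the pictures are not rectified), "extrinsics" (4x4, takes a point from camera to world coordinates). Camera axes: x right, y down, z forward; pixel columns grow to the right and rows downward; lengths in mm; the calibration is good to about 2 mm. A picture is of the moment at which its call begins. camera_model takes no time and is no camera call.
- r.finish_job(): hands the job in, once; it reports no verdict.
The state is a dict: "time_s": time; "joints": joint angles; "joint_velocities": joint speeds; "joint_torque": joint torques, N m; "tcp_pos": TCP position; "tool_rot": TCP orientation; "contact_force": force on the tool from outside, world axes, zero at the start; "wrist_torque": the same for the moment, N m; "finger_gap": finger opening in mm.
Only numpy, scipy, OpenCV 4.12 (cv2) and the standard library are available. Lean on these libraries where they do the work, as an engineer would, in place of code of your own. Each camera call takes 0.05 s, during which the arm holds its last target.

### The job

Clamp the used try square to the repair board so that its blade can be dressed: with the cam lever still standing open, screw the hand nut down (clockwise seen from above) by feel until the foot bears on the wooden stock, finger-tight and no tighter, then flip the cam lever over and down against its stop, so that the clamp locks firmly without bruising the stock. Leave the square where it lies and do not disturb the tools lying about.

Things in the scene. Friction and masses are not known exactly. Their poses are not given: they have to be found in the camera images.
- clamp: plywood board, 190 x 340 x 18 mm, flat on the table, with a steel strap clamp bolted on. Origin: at table height, under the strap's pivot. Own +y runs along the strap to the foot and nut end, -y to the cam lever end. The strap's pivot is 79 mm up; the try square lies across the board under the foot
- strap: the clamp's see-saw strap, 22 mm wide, 16 mm thick, origin on its pivot. Flipping the lever lifts its lever end and drives the foot end down 6 mm. It carries spindle, nut, sprung foot and lever. Foot on stock: at first touch 22 N at once. Right lock force on the stock 92 to 122 N: about 105 if the nut was stopped at first touch, 14 more per further radian. Over 150 N bruises the wood
- nut_grip (a point): centre of the grey fluted hand nut on top of the upright spindle at y = +100 mm: 37 mm across, 24 mm tall, a 4 mm cap on top; the strap's boss is 34 mm below this point. At the start 125 mm above the table; it sinks 0.95 mm per radian of turning. Finger pads turn it by friction: about 0.016 N m for each newton of grip, more slips
- nut (a joint): turn of the hand nut in rad, 0 at the start, grows clockwise seen from above and lowers the foot 0.95 mm per rad; stops at 9.6. Turning takes 0.14 N m while free and at once over 0.3 N m when the foot bears. The foot's reach was set by hand: the gap to the stock is between about 0.6 and 6.1 mm and cannot be told from the measured poses. Several grasps may be needed; the nut stays where it is left
- cam_pin (a point): centre of the cam lever's pin at the strap's end, clamp y = -100 mm, 79 mm above the table (85 when locked). The pin is level, along the clamp's x axis
- lever_grip (a point): point on the centreline of the lever's black handle, 95 mm from the pin. The handle is 24 mm wide (along the pin), 14 mm thick and reaches from 50 to 125 mm from the pin
- lever (a joint): cam lever, rad. At 0 it stands open, upright, leaning 0.05 away from the nut. It grows as the lever swings away from the nut, towards the clamp's -y, and down; at 2.0 it meets its stop, pointing about 25 degrees below level; starts at 0 to 0.1. It stays where it is left; resists most midway, needs about 4 to 10 N at the handle; past 1.83 it is over centre and locked
- square: loose try square: dark hardwood stock 120 x 40 x 20 mm (own x, y, z), origin under the stock's centre; steel blade 45 x 150 x 3 mm leaves its +y side near the -x end. It lies on the board, stock under the foot, top of the stock 38 mm above the table, blade on a wood strip
- socket: deep steel socket, 25 mm across, 36 mm tall, standing on the board beside the clamp; leave it alone
- bearing: steel bearing ring, 38 mm across, 13 mm thick, lying on the board beside the clamp; leave it alone
- hammer: used hammer lying on the table; leave it alone
- driver: screwdriver lying on the table; leave it alone
- oilcan: dark oil can, 52 mm across, 150 mm tall; leave it alone
- jar: screw jar, 68 mm across, 85 mm tall; leave it alone
- tee: copper pipe tee, 72 mm long, lying on the table; leave it alone
Not all that is in view belongs to the job. There is more than one size of the square; the job needs the largest.

How it is judged:
By the outcome, as a careful person would: the job done as asked, in the order asked, and still so for the second after the job is handed in, with the robot touching nothing.
It also fails if it takes over 72 s, if anything falls off the work surface, if the arm or the gripper's body presses on something with over 40 N, if the wrist force passes 120 N, or if a joint passes its speed limit or range.

## Working session

There is one attempt and no reset: what is moved stays moved. The work goes in short steps, Python scripts to look and compute and a tool call to move; the robot and the scene stay as the last step left them, time stands still between calls to the robot, and variables do not carry over. Pictures are saved under pics/ and viewed, and the job is handed in when it is done.

Besides the shell and the picture viewer there is one more tool, called after ">>>" by a JSON object that holds its "op" and its "data". step_arm: Moves the arm, as the interface text tells. Its arguments: {"type":"object","properties":{"targets":{"type":"array"},"gripper":{"type":"number"},"grip_force":{"type":"number"}},"required":["targets"]}

```bash
ls; mkdir -p pics; python3 - <<'E'
from station import r,cams
import cv2,json
for n in("side","top"):
    im=cams.camera(n); cv2.imwrite(f"pics/{n}0.png",im[:,:,::-1]); print(n,{k:(v.tolist() if hasattr(v,'tolist') else v) for k,v in cams.camera_model(n).items()})
print(r.state())
E
```

```text
pics
side {'vertical_fov': 52.73927706178748, 'cx': 277.5075571036652, 'cy': 209.24027246313656, 'D': [0.03236727457524016, 0.0, 0.0, 0.0, 0.0], 'extrinsics': [[0.9479742233460542, -0.16113039661052134, 0.2745575844146029, 165.11871659176933], [-0.3179987906533213, -0.5196219049765013, 0.7930131430257741, -960.9326828153012], [0.014887612786163433, -0.8390649981716124, -0.5438274430633318, 784.8982169779558], [0.0, 0.0, 0.0, 1.0]]}
top {'vertical_fov': 42.53348693414524, 'cx': 277.08891772015113, 'cy': 200.5863738519183, 'D': [-0.007680288497250948, 0.0, 0.0, 0.0, 0.0], 'extrinsics': [[0.014297461039536585, -0.9896908255976489, 0.1425049203910771, 308.04992949501406], [-0.9998975912243976, -0.014240484734684748, 0.001419738767765331, -18.143283092725827], [0.0006242367102439014, -0.14251062529638095, -0.9897930753476527, 1424.9151761857443], [0.0, 0.0, 0.0, 1.0]]}
{'time_s': 0.1, 'joints': array([ 9.03598187e-01,  3.13391461e-01,  1.49833525e+00,  9.04651010e-06,
        1.33099528e+00, -2.23397522e-01]), 'joint_velocities': array([-6.60609175e-04,  1.19616759e-03, -7.72412092e-04, -2.01386172e-04,
        6.04316698e-04,  1.54817018e-05]), 'joint_torque': array([ 2.03864431e-03, -4.12905121e+01, -2.60143876e+01, -1.64634002e-04,
        3.03731336e-03, -4.51874212e-05]), 'tcp_pos': array([225.29098825, 473.96165103, 230.80336011]), 'tool_rot': array([-6.91307852e-01, -3.06408051e+00,  1.59477356e-03]), 'contact_force': array([-0.14849392,  1.31751352,  0.26654278]), 'wrist_torque': array([-2.15692911e-02, -3.73746003e-05, -1.48218453e-02]), 'finger_gap': 85.4432150210034}
```

View pics/side0.png

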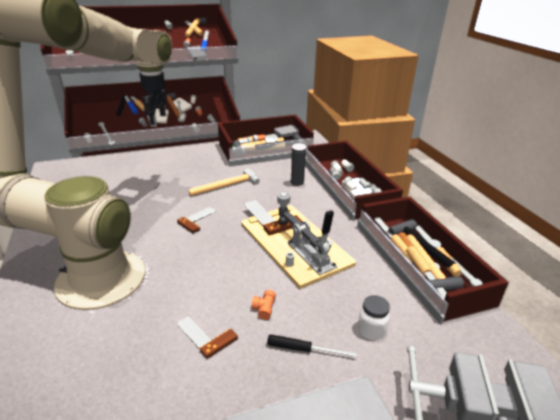

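View pics/top0.png

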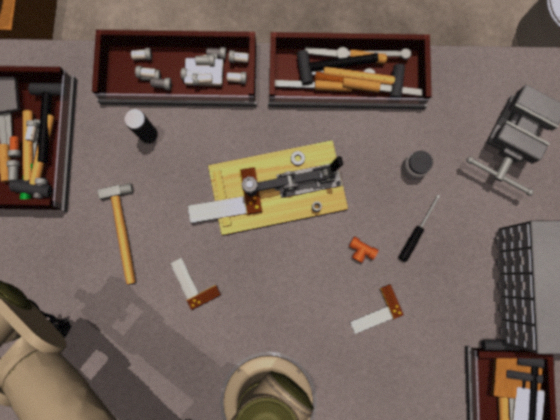

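```bash
python3 - <<'E'
import cv2
a=cv2.imread("pics/side0.png")[180:290,230:370]; b=cv2.imread("pics/top0.png")[130:240,180:355]
cv2.imwrite("pics/side0c.png",cv2.resize(a,None,fx=5,fy=5,interpolation=cv2.INTER_CUBIC))
cv2.imwrite("pics/top0c.png",cv2.resize(b,None,fx=4.5,fy=4.5,interpolation=cv2.INTER_CUBIC))
E
```

```text
(no output)
```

View pics/side0c.png

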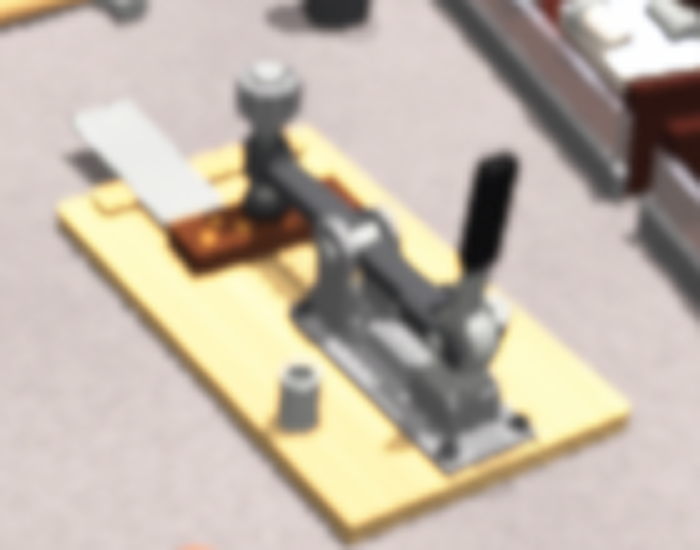

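View pics/top0c.png

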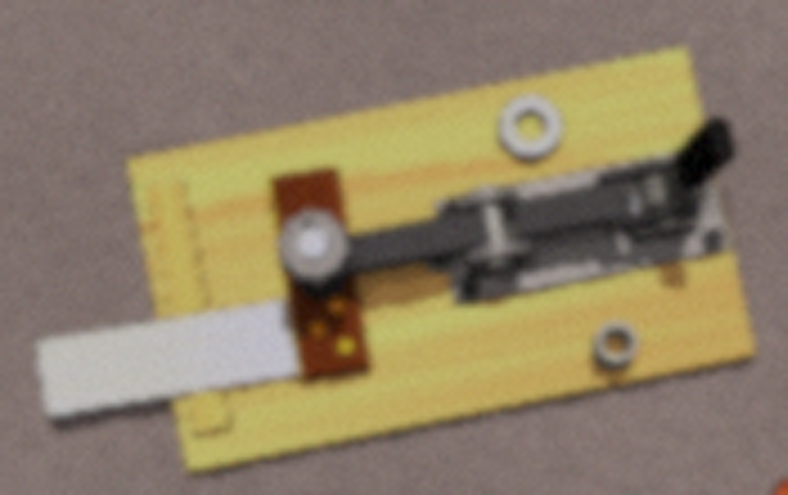

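```bash
cat >h.py <<'E'
import numpy as np,cv2
from station import r,cams
def cam(n):
    m=cams.camera_model(n);f=210/np.tan(np.radians(m["vertical_fov"]/2))
    return np.array([[f,0,m["cx"]],[0,f,m["cy"]],[0,0,1]]),np.array(m["D"],float),np.array(m["extrinsics"])
def ray(n,p):
    K,D,E=cam(n);u=cv2.undistortPoints(np.array([[p]],float),K,D)[0,0]
    return E[:3,3],E[:3,:3]@np.array([u[0],u[1],1.])
def plane(n,p,z):
    o,d=ray(n,p);return o+d*(z-o[2])/d[2]
def tri(ps,pt):
    o1,d1=ray("side",ps);o2,d2=ray("top",pt)
    d1/=np.linalg.norm(d1);d2/=np.linalg.norm(d2)
    t=np.linalg.lstsq(np.c_[d1,-d2],o2-o1,rcond=None)[0];a=o1+t[0]*d1;b=o2+t[1]*d2
    return (a+b)/2,np.linalg.norm(a-b)
def proj(n,P):
    K,D,E=cam(n);Ei=np.linalg.inv(E)
    return cv2.projectPoints(np.atleast_2d(P).astype(float),cv2.Rodrigues(Ei[:3,:3])[0],Ei[:3,3],K,D)[0][:,0]
E
python3 - <<'E'
from h import *
np.set_printoptions(precision=1,suppress=True)
im=cv2.imread("pics/top0.png");h=cv2.cvtColor(im,cv2.COLOR_BGR2HSV)
m=cv2.inRange(h,(18,90,90),(35,255,255));m[:130]=0;m[245:]=0;m[:,:190]=0;m[:,360:]=0
c=np.vstack([k for k in cv2.findContours(m,0,2)[0] if cv2.contourArea(k)>30])
R=cv2.minAreaRect(c);B=cv2.boxPoints(R);W=np.array([plane("top",b,18) for b in B]);print(B,W)
print(np.linalg.norm(np.diff(W,axis=0),axis=1))
f=lambda x,y:(180+x/4.5,130+y/4.5); g=lambda x,y:(230+x/5,180+y/5)
print("nut cap",tri(g(267,72),f(312,240)), plane("top",f(312,240),139), plane("side",g(267,72),140),plane("side",g(268,95),125))
print("lever tip",tri(g(500,160),f(718,135)),"lever base",tri(g(475,265),f(695,168)))
print("square others", [np.linalg.norm(plane("top",a,20)-plane("top",b,20)) for a,b in [((190,303),(219,290)),((386,288),(399,316)),((243,169),(258,214))]])
print("socket",plane("top",f(615,343),54),"bearing",plane("top",f(530,128),31))
print("stock corners",[plane("top",f(*p),38)[:2] for p in[(273,180),(338,170),(368,368),(303,378)]])
E
```

```text
[[206.6 164.9]
 [333.8 139.1]
 [348.1 209.7]
 [220.9 235.4]] [[ 603.8  172.7   18. ]
 [ 679.2 -165.8   18. ]
 [ 489.2 -203.2   18. ]
 [ 416.6  129.1   18. ]]
[346.7 193.7 340.2]
nut cap (array([533.8,  51.5, 139.6]), np.float64(0.9710819352251231)) [534.4  51.4 139. ] [533.1  50.9 140. ] [533.4  49.1 125. ]
lever tip (array([ 581.9, -160. ,  200.5]), np.float64(0.9448515895676071)) lever base (array([ 577.4, -154.9,  132.8]), np.float64(1.5082575442072097))
square others [np.float64(80.80615996626507), np.float64(77.2594800872512), np.float64(126.79737761778327)]
socket [ 492.3 -117.8   54. ] bearing [621.9 -69.2  31. ]
stock corners [array([587.3,  80.4]), array([593.7,  42.7]), array([477.9,  23.1]), array([471.6,  60.3])]
```

```bash
cat >>h.py <<'E'
from scipy.spatial.transform import Rotation as Ro
np.set_printoptions(precision=3,suppress=True)
def plan(p1,turn,N):
    "rows to reach world p1 with turn (rad, about tool z) in N rows from the measured pose"
    s=r.state();p=s["tcp_pos"];R=Ro.from_rotvec(s["tool_rot"])
    d=(np.array(p1)-p)/N;out=[]
    for i in range(N):
        sh=R.inv().apply(d);out.append([*np.round(sh,1),0,0,round(turn/N,3)]);R=R*Ro.from_rotvec([0,0,turn/N])
    for k in range(0,N,5): print(sum(out[k:k+5],[]) )
E
python3 - <<'E'
from h import *
s=r.state();print(Ro.from_rotvec(s["tool_rot"]).as_matrix())
plan([534,51,175],-1.55,15)
E
```

```text
[[-0.903  0.429 -0.001]
 [ 0.429  0.903 -0.001]
 [ 0.    -0.001 -1.   ]]
[np.float64(-30.7), np.float64(-16.6), np.float64(3.7), 0, 0, -0.103, np.float64(-28.8), np.float64(-19.7), np.float64(3.7), 0, 0, -0.103, np.float64(-26.6), np.float64(-22.6), np.float64(3.7), 0, 0, -0.103, np.float64(-24.2), np.float64(-25.2), np.float64(3.7), 0, 0, -0.103, np.float64(-21.4), np.float64(-27.6), np.float64(3.7), 0, 0, -0.103]
[np.float64(-18.5), np.float64(-29.6), np.float64(3.7), 0, 0, -0.103, np.float64(-15.3), np.float64(-31.4), np.float64(3.7), 0, 0, -0.103, np.float64(-12.0), np.float64(-32.8), np.float64(3.7), 0, 0, -0.103, np.float64(-8.6), np.float64(-33.8), np.float64(3.7), 0, 0, -0.103, np.float64(-5.0), np.float64(-34.5), np.float64(3.7), 0, 0, -0.103]
[np.float64(-1.4), np.float64(-34.9), np.float64(3.7), 0, 0, -0.103, np.float64(2.2), np.float64(-34.8), np.float64(3.7), 0, 0, -0.103, np.float64(5.8), np.float64(-34.4), np.float64(3.7), 0, 0, -0.103, np.float64(9.3), np.float64(-33.7), np.float64(3.7), 0, 0, -0.103, np.float64(12.7), np.float64(-32.5), np.float64(3.7), 0, 0, -0.103]
```

>>> {"op": "step_arm", "data": {"targets": [-30.7, -16.6, 3.7, 0, 0, -0.103, -28.8, -19.7, 3.7, 0, 0, -0.103, -26.6, -22.6, 3.7, 0, 0, -0.103, -24.2, -25.2, 3.7, 0, 0, -0.103, -21.4, -27.6, 3.7, 0, 0, -0.103], "gripper": 85, "grip_force": 20}}

```text
time_s: 0.6
tcp_pos: [328.7, 331.8, 212.4]
tool_rot: [0.119, -3.139, 0.0]
contact_force: [1.4, 0.2, -0.0]
finger_gap: 85.4
```

>>> {"op": "step_arm", "data": {"targets": [-18.5, -29.6, 3.7, 0, 0, -0.103, -15.3, -31.4, 3.7, 0, 0, -0.103, -12, -32.8, 3.7, 0, 0, -0.103, -8.6, -33.8, 3.7, 0, 0, -0.103, -5, -34.5, 3.7, 0, 0, -0.103]}}

```text
time_s: 1.1
tcp_pos: [431.3, 190.6, 194.0]
tool_rot: [0.914, -3.005, -0.0]
contact_force: [0.9, 0.0, -0.1]
finger_gap: 84.9
```

>>> {"op": "step_arm", "data": {"targets": [-1.4, -34.9, 3.7, 0, 0, -0.103, 2.2, -34.8, 3.7, 0, 0, -0.103, 5.8, -34.4, 3.7, 0, 0, -0.103, 9.3, -33.7, 3.7, 0, 0, -0.103, 12.7, -32.5, 3.7, 0, 0, -0.103]}}

```text
time_s: 1.6
tcp_pos: [533.6, 49.1, 175.3]
tool_rot: [1.649, -2.674, -0.001]
contact_force: [0.0, -0.1, 0.3]
finger_gap: 85.2
```

```bash
python3 - <<'E'
from h import *
for n in("side","top"):
    cv2.imwrite(f"pics/{n}1.png",cams.camera(n)[:,:,::-1])
s=r.state();print(s)
plan([534,51,175],0,5)
a=cv2.imread("pics/side1.png")[100:250,200:400]; b=cv2.imread("pics/top1.png")[130:240,180:355]
cv2.imwrite("pics/c1.png",np.vstack([cv2.resize(a,(400,300)),cv2.resize(b,(400,252))]))
E
```

```text
{'time_s': 1.7, 'joints': array([-0.13 ,  0.388,  1.545, -0.001,  1.209, -2.801]), 'joint_velocities': array([ 0.06 , -0.041,  0.05 ,  0.017,  0.011,  0.138]), 'joint_torque': array([ -2.048, -42.487, -25.88 ,  -0.138,  -0.103,  -1.331]), 'tcp_pos': array([534.34 ,  47.45 , 174.719]), 'tool_rot': array([ 1.642, -2.677, -0.   ]), 'contact_force': array([-0.836,  0.142,  0.299]), 'wrist_torque': array([-0.011, -0.035,  0.011]), 'finger_gap': 85.44441422385897}
[np.float64(-0.6), np.float64(0.4), np.float64(-0.1), 0, 0, 0.0, np.float64(-0.6), np.float64(0.4), np.float64(-0.1), 0, 0, 0.0, np.float64(-0.6), np.float64(0.4), np.float64(-0.1), 0, 0, 0.0, np.float64(-0.6), np.float64(0.4), np.float64(-0.1), 0, 0, 0.0, np.float64(-0.6), np.float64(0.4), np.float64(-0.1), 0, 0, 0.0]
```

View pics/c1.png

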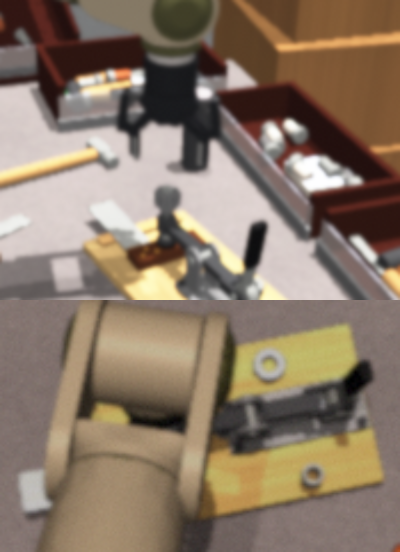

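>>> {"op": "step_arm", "data": {"targets": [0, 0, 18, 0, 0, 0, 0, 0, 18, 0, 0, 0, 0, 0, 18, 0, 0, 0, 0, 0, 16, 0, 0, 0, 0, 0, 0, 0, 0, 0]}}

```text
time_s: 2.2
tcp_pos: [531.6, 51.0, 103.9]
tool_rot: [1.642, -2.675, -0.004]
contact_force: [0.2, 0.2, -0.3]
finger_gap: 85.0
```

```bash
python3 - <<'E'
from h import *
cv2.imwrite("pics/side2.png",cams.camera("side")[:,:,::-1])
s=r.state();print(s["tcp_pos"],s["joints"],s["contact_force"],s["wrist_torque"])
print(Ro.from_rotvec(s["tool_rot"]).as_matrix())
a=cv2.imread("pics/side2.png")[140:260,230:370]
cv2.imwrite("pics/c2.png",cv2.resize(a,None,fx=5,fy=5,interpolation=2))
E
```

```text
[532.371  50.891 105.323] [-0.124  0.467  1.627  0.     1.049 -2.796] [ 0.292 -0.199  0.113] [0.003 0.027 0.065]
[[-0.453 -0.892 -0.002]
 [-0.892  0.453  0.   ]
 [ 0.001  0.002 -1.   ]]
```

View pics/c2.png

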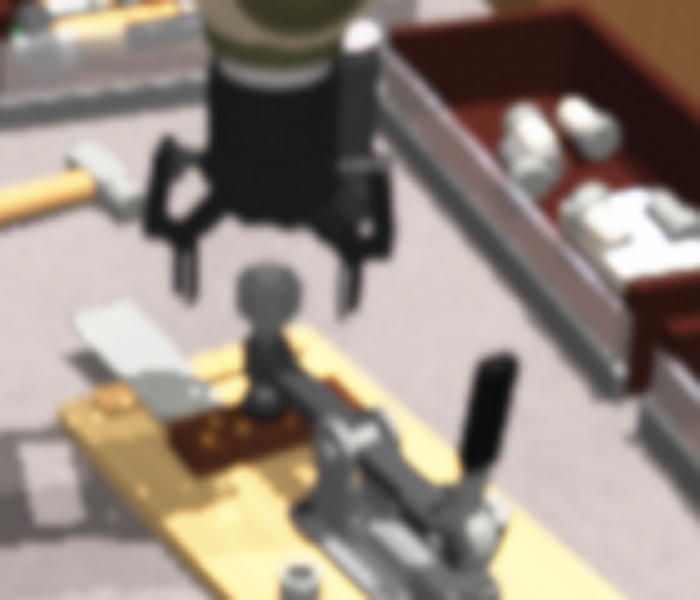

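>>> {"op": "step_arm", "data": {"targets": [-0.6, -1.2, 3.5, 0, 0, 0, 0, 0, 0, 0, 0, 0, 0, 0, 0, 0, 0, 0, 0, 0, 0, 0, 0, 0, 0, 0, 0, 0, 0, 0], "gripper": 42, "grip_force": 20}}

```text
time_s: 2.75
tcp_pos: [534.5, 50.4, 102.5]
tool_rot: [-1.643, 2.677, -0.0]
contact_force: [-0.3, -0.1, -0.5]
finger_gap: 41.9
```

>>> {"op": "step_arm", "data": {"targets": [0, 0, 0, 0, 0, 0, 0, 0, 0, 0, 0, 0, 0, 0, 0, 0, 0, 0, 0, 0, 0, 0, 0, 0, 0, 0, 0, 0, 0, 0], "gripper": 30, "grip_force": 20}}

```text
time_s: 3.25
tcp_pos: [533.2, 51.1, 102.7]
tool_rot: [1.643, -2.675, -0.004]
contact_force: [-9.1, 3.1, 9.5]
finger_gap: 36.6
```

```bash
cat >st.py <<'E'
from h import *
s=r.state();R=Ro.from_rotvec(s["tool_rot"])
print("t",s["time_s"],"tcp",s["tcp_pos"],"Ftool",R.inv().apply(s["contact_force"]),"Tworld",s["wrist_torque"],"gap",s["finger_gap"],"j6",s["joints"][5],"tq6",s["joint_torque"][5],"yaw",np.arctan2(*R.as_matrix()[[1,0],0]))
E
python3 st.py
```

```text
t 3.25 tcp [533.168  51.115 102.745] Ftool [ 1.347  9.557 -9.506] Tworld [ 0.529  1.351 -0.059] gap 36.6220207436857 j6 -2.796320253653717 tq6 0.002562324225436896 yaw -2.0400698860436552
```

>>> {"op": "step_arm", "data": {"targets": [0, 0.8, -0.6, 0, 0, 0, 0, 0, 0, 0, 0, 0, 0, 0, 0, 0, 0, 0, 0, 0, 0, 0, 0, 0, 0, 0, 0, 0, 0, 0]}}

```text
time_s: 3.75
tcp_pos: [533.0, 51.1, 102.9]
tool_rot: [1.643, -2.676, -0.002]
contact_force: [-5.4, 2.1, 3.5]
finger_gap: 36.8
```

```bash
python3 st.py
```

```text
t 3.75 tcp [533.038  51.137 102.943] Ftool [ 0.615  5.778 -3.464] Tworld [0.392 0.834 0.033] gap 36.76246528906244 j6 -2.7958224064256965 tq6 0.005188833747524768 yaw -2.0402811997310306
```

>>> {"op": "step_arm", "data": {"targets": [0, 1.1, -0.3, 0, 0, 0, 0, 0, 0, 0, 0, 0, 0, 0, 0, 0, 0, 0, 0, 0, 0, 0, 0, 0, 0, 0, 0, 0, 0, 0]}}

```text
time_s: 4.25
tcp_pos: [532.8, 51.2, 103.1]
tool_rot: [-1.643, 2.677, -0.0]
contact_force: [-0.0, 0.6, -2.0]
finger_gap: 36.1
```

>>> {"op": "step_arm", "data": {"targets": [0, 0, 0, 0, 0, 0.06, 0, 0, 0, 0, 0, 0.06, 0, 0, 0.1, 0, 0, 0.06, 0, 0, 0.1, 0, 0, 0.06, 0, 0, 0.1, 0, 0, 0.06]}}

```text
time_s: 4.75
tcp_pos: [532.4, 51.4, 102.8]
tool_rot: [1.222, -2.893, -0.001]
contact_force: [-1.8, 1.6, 0.3]
finger_gap: 36.5
```

```bash
python3 st.py
```

```text
t 4.75 tcp [532.413  51.377 102.796] Ftool [ 0.093  2.383 -0.307] Tworld [0.02  0.177 0.152] gap 36.46508162577886 j6 -2.492869298504073 tq6 -0.6478837877511978 yaw -2.342468019783397
```

>>> {"op": "step_arm", "data": {"targets": [0, 0.4, 0.1, 0, 0, 0.06, 0, 0, 0, 0, 0, 0.06, 0, 0, 0.1, 0, 0, 0.06, 0, 0, 0, 0, 0, 0.06, 0, 0, 0.1, 0, 0, 0.06]}}

```text
time_s: 5.25
tcp_pos: [532.1, 51.7, 102.5]
tool_rot: [0.776, -3.043, -0.001]
contact_force: [-1.3, 1.7, 1.1]
finger_gap: 36.3
```

```bash
python3 st.py
```

```text
t 5.25 tcp [532.052  51.682 102.518] Ftool [ 0.354  2.154 -1.061] Tworld [0.08  0.297 0.126] gap 36.29915715971308 j6 -2.1923593276764857 tq6 -0.6482568942010403 yaw -2.642481712295801
```

>>> {"op": "step_arm", "data": {"targets": [0, 0.4, 0, 0, 0, 0.06, 0, 0, 0.1, 0, 0, 0.06, 0, 0, 0, 0, 0, 0.06, 0, 0, 0.1, 0, 0, 0.06, 0, 0, 0, 0, 0, 0.06]}}

```text
time_s: 5.75
tcp_pos: [531.8, 52.1, 102.3]
tool_rot: [0.312, -3.125, -0.001]
contact_force: [-2.0, 1.3, -0.3]
finger_gap: 36.4
```

```bash
python3 st.py
```

```text
t 5.75 tcp [531.759  52.09  102.258] Ftool [1.718 1.721 0.327] Tworld [0.127 0.342 0.162] gap 36.38946746849756 j6 -1.891784440712283 tq6 -0.6478311493992805 yaw -2.9424285669144497
```

>>> {"op": "step_arm", "data": {"targets": [0.2, 0.3, 0, 0, 0, 0.06, 0, 0, 0.1, 0, 0, 0.06, 0, 0, 0.1, 0, 0, 0.06, 0, 0, 0, 0, 0, 0.06, 0, 0, 0.1, 0, 0, 0.06]}}

```text
time_s: 6.25
tcp_pos: [531.6, 52.5, 102.0]
tool_rot: [-0.158, -3.137, -0.001]
contact_force: [-1.1, 2.8, 0.3]
finger_gap: 36.3
```

```bash
python3 st.py
```

```text
t 6.25 tcp [531.597  52.51  101.981] Ftool [ 1.345  2.692 -0.285] Tworld [0.259 0.21  0.136] gap 36.2648536610692 j6 -1.591363555450234 tq6 -0.6473035365343094 yaw 3.0407084331927097
```

>>> {"op": "step_arm", "data": {"targets": [0.2, 0.4, 0, 0, 0, 0.06, 0, 0, 0.1, 0, 0, 0.06, 0, 0, 0, 0, 0, 0.06, 0, 0, 0.1, 0, 0, 0.06, 0, 0, 0.1, 0, 0, 0.06]}}

```text
time_s: 6.75
tcp_pos: [531.5, 53.0, 101.7]
tool_rot: [-0.625, -3.078, -0.001]
contact_force: [-1.1, 4.3, -0.0]
finger_gap: 36.8
```

```bash
python3 st.py
```

```text
t 6.75 tcp [531.537  53.022 101.675] Ftool [2.646 3.553 0.042] Tworld [0.418 0.172 0.124] gap 36.767628632005575 j6 -1.2906124345819896 tq6 -0.6468203477561474 yaw 2.74072639618174
```

>>> {"op": "step_arm", "data": {"targets": [0.3, 0.7, 0, 0, 0, 0.06, 0, 0, 0.1, 0, 0, 0.06, 0, 0, 0, 0, 0, 0.06, 0, 0, 0.1, 0, 0, 0.06, 0, 0, 0.1, 0, 0, 0.06]}}

```text
time_s: 7.25
tcp_pos: [531.7, 53.6, 101.4]
tool_rot: [-1.078, -2.95, -0.0]
contact_force: [0.2, 1.9, 0.9]
finger_gap: 36.6
```

```bash
python3 st.py
```

```text
t 7.25 tcp [531.669  53.556 101.407] Ftool [ 1.077  1.598 -0.91 ] Tworld [0.252 0.075 0.107] gap 36.64234078036668 j6 -0.9891418633446725 tq6 -0.6483960337936878 yaw 2.4406174649433923
```

>>> {"op": "step_arm", "data": {"targets": [0.1, 0.3, 0, 0, 0, 0.06, 0, 0, 0.1, 0, 0, 0.06, 0, 0, 0, 0, 0, 0.06, 0, 0, 0.1, 0, 0, 0.06, 0, 0, 0, 0, 0, 0.06]}}

```text
time_s: 7.75
tcp_pos: [531.9, 54.0, 101.2]
tool_rot: [-1.507, -2.756, -0.001]
contact_force: [1.3, 2.5, -2.6]
finger_gap: 36.5
```

```bash
python3 st.py
```

```text
t 7.75 tcp [531.914  53.985 101.181] Ftool [1.392 2.389 2.567] Tworld [ 0.337 -0.06   0.1  ] gap 36.492070934246485 j6 -0.6885563164164817 tq6 -0.6455341726541519 yaw 2.140600702419539
```

>>> {"op": "step_arm", "data": {"targets": [0.1, 0.4, 0.2, 0, 0, 0.06, 0, 0, 0.1, 0, 0, 0.06, 0, 0, 0, 0, 0, 0.06, 0, 0, 0.1, 0, 0, 0.06, 0, 0, 0.1, 0, 0, 0.06]}}

```text
time_s: 8.25
tcp_pos: [532.3, 54.2, 100.8]
tool_rot: [-1.902, -2.5, -0.001]
contact_force: [1.0, 2.9, -0.8]
finger_gap: 36.1
```

```bash
python3 st.py
```

```text
t 8.25 tcp [532.343  54.248 100.822] Ftool [2.57  1.721 0.813] Tworld [ 0.37  -0.088  0.182] gap 36.07243586741859 j6 -0.38792048593603967 tq6 -0.6479392200708389 yaw 1.840570971176822
```

>>> {"op": "step_arm", "data": {"targets": [0.4, 0.2, 0, 0, 0, 0.06, 0, 0, 0.1, 0, 0, 0.06, 0, 0, 0, 0, 0, 0.06, 0, 0, 0.1, 0, 0, 0.06, 0, 0, 0.1, 0, 0, 0.06]}}

```text
time_s: 8.75
tcp_pos: [532.7, 54.5, 100.6]
tool_rot: [2.254, 2.187, 0.002]
contact_force: [3.5, 0.9, -1.7]
finger_gap: 36.4
```

```bash
python3 st.py
```

```text
t 8.75 tcp [532.717  54.513 100.551] Ftool [1.038 3.512 1.668] Tworld [ 0.228 -0.307  0.155] gap 36.376240545446386 j6 -0.08706932152671659 tq6 -0.6457138247787952 yaw 1.5404883277398247
```

>>> {"op": "step_arm", "data": {"targets": [0.1, 0.6, 0.1, 0, 0, 0.06, 0, 0, 0.1, 0, 0, 0.06, 0, 0, 0, 0, 0, 0.06, 0, 0, 0.1, 0, 0, 0.06, 0, 0, 0.1, 0, 0, 0.06]}}

```text
time_s: 9.25
tcp_pos: [533.3, 54.5, 100.2]
tool_rot: [2.556, 1.826, 0.001]
contact_force: [2.4, 0.9, -0.4]
finger_gap: 36.7
```

```bash
python3 st.py
```

```text
t 9.25 tcp [533.27   54.509 100.24 ] Ftool [1.632 1.96  0.377] Tworld [ 0.219 -0.201  0.137] gap 36.65595360965725 j6 0.21325306998769256 tq6 -0.6483949720859528 yaw 1.2404079862206927
```

>>> {"op": "step_arm", "data": {"targets": [0.1, 0.3, 0, 0, 0, 0.06, 0, 0, 0.1, 0, 0, 0.06, 0, 0, 0, 0, 0, 0.06, 0, 0, 0.1, 0, 0, 0.06, 0, 0, 0.1, 0, 0, 0.06]}}

```text
time_s: 9.75
tcp_pos: [533.7, 54.4, 100.0]
tool_rot: [2.8, 1.423, 0.002]
contact_force: [2.2, -0.1, -0.9]
finger_gap: 36.3
```

```bash
python3 st.py
```

```text
t 9.75 tcp [533.742  54.439  99.958] Ftool [1.212 1.876 0.867] Tworld [ 0.137 -0.286  0.168] gap 36.31064711145991 j6 0.513282385698752 tq6 -0.6476911716163158 yaw 0.9404644818800205
```

>>> {"op": "step_arm", "data": {"targets": [0.1, 0.3, 0, 0, 0, 0.06, 0, 0, 0.1, 0, 0, 0.06, 0, 0, 0, 0, 0, 0.06, 0, 0, 0.1, 0, 0, 0.06, 0, 0, 0.1, 0, 0, 0.06]}}

```text
time_s: 10.25
tcp_pos: [534.1, 54.2, 99.7]
tool_rot: [2.981, 0.989, 0.002]
contact_force: [3.5, -0.3, -1.2]
finger_gap: 36.3
```

```bash
python3 st.py
```

```text
t 10.25 tcp [534.127  54.198  99.655] Ftool [2.682 2.319 1.252] Tworld [-0.028 -0.409  0.147] gap 36.259160386724616 j6 0.813185458625024 tq6 -0.6465969979763031 yaw 0.6403803079205757
```

>>> {"op": "step_arm", "data": {"targets": [0.2, 0.3, 0.1, 0, 0, 0.06, 0, 0, 0.1, 0, 0, 0.06, 0, 0, 0, 0, 0, 0.06, 0, 0, 0.1, 0, 0, 0.06, 0, 0, 0.1, 0, 0, 0.06]}}

```text
time_s: 10.75
tcp_pos: [534.5, 53.9, 99.4]
tool_rot: [3.095, 0.532, 0.003]
contact_force: [3.2, -1.5, 0.3]
finger_gap: 36.1
```

```bash
python3 st.py
```

```text
t 10.75 tcp [534.522  53.863  99.366] Ftool [ 2.516  2.534 -0.28 ] Tworld [-0.174 -0.399  0.128] gap 36.10157250015448 j6 1.1130519911332828 tq6 -0.6468948908150196 yaw 0.3403872148068659
```

>>> {"op": "step_arm", "data": {"targets": [0.2, 0.3, 0, 0, 0, 0.06, 0, 0, 0.1, 0, 0, 0.06, 0, 0, 0, 0, 0, 0.06, 0, 0, 0.1, 0, 0, 0.06, 0, 0, 0, 0, 0, 0.06]}}

```text
time_s: 11.25
tcp_pos: [534.7, 53.5, 99.1]
tool_rot: [3.14, 0.064, 0.002]
contact_force: [2.2, -4.3, -2.1]
finger_gap: 36.8
```

```bash
python3 st.py
```

```text
t 11.25 tcp [534.721  53.474  99.097] Ftool [2.008 4.372 2.154] Tworld [-0.356 -0.306  0.171] gap 36.81057287760473 j6 1.4126631857086474 tq6 -0.6448161229491234 yaw 0.04049307011006921
```

>>> {"op": "step_arm", "data": {"targets": [0.2, 0.7, 0.2, 0, 0, 0.06, 0, 0, 0.1, 0, 0, 0.06, 0, 0, 0, 0, 0, 0.06, 0, 0, 0.1, 0, 0, 0.06, 0, 0, 0.1, 0, 0, 0.06]}}

```text
time_s: 11.75
tcp_pos: [534.9, 52.9, 98.7]
tool_rot: [3.115, -0.406, 0.002]
contact_force: [1.3, -1.8, 1.5]
finger_gap: 36.6
```

```bash
python3 st.py
```

```text
t 11.75 tcp [534.854  52.949  98.71 ] Ftool [ 1.751  1.411 -1.457] Tworld [-0.196 -0.164  0.122] gap 36.56089199073792 j6 1.7114115232548721 tq6 -0.6490848027169704 yaw -0.25950065794888727
```

>>> {"op": "step_arm", "data": {"targets": [0.2, 0.3, 0, 0, 0, 0.06, 0, 0, 0, 0, 0, 0.06, 0, 0, 0, 0, 0, 0.06, 0, 0, 0.1, 0, 0, 0.06, 0, 0, 0.1, 0, 0, 0.06]}}

```text
time_s: 12.25
tcp_pos: [534.8, 52.4, 98.5]
tool_rot: [3.019, -0.867, 0.002]
contact_force: [-0.9, -3.8, 1.1]
finger_gap: 36.7
```

```bash
python3 st.py
```

```text
t 12.25 tcp [534.845  52.442  98.537] Ftool [ 1.244  3.661 -1.122] Tworld [-0.418  0.031  0.143] gap 36.65878471627737 j6 2.010779655839847 tq6 -0.6163321807980537 yaw -0.5594276943751183
```

>>> {"op": "step_arm", "data": {"targets": [0.1, 0.5, 0, 0, 0, 0.06, 0, 0, 0.1, 0, 0, 0.06, 0, 0, 0, 0, 0, 0.06, 0, 0, 0.1, 0, 0, 0.06, 0, 0, 0, 0, 0, 0.06]}}

```text
time_s: 12.75
tcp_pos: [534.6, 51.9, 98.5]
tool_rot: [2.856, -1.308, 0.002]
contact_force: [-1.9, -3.9, 2.8]
finger_gap: 36.3
```

```bash
python3 st.py
```

```text
t 12.75 tcp [534.634  51.948  98.478] Ftool [ 1.714  4.011 -2.829] Tworld [-0.389  0.053  0.255] gap 36.33048245753572 j6 2.309710064758818 tq6 -0.5782857723534107 yaw -0.8592709416063844
```

>>> {"op": "step_arm", "data": {"targets": [0, 0.3, -0.1, 0, 0, 0.03, 0, 0, 0, 0, 0, 0.03, 0, 0, 0, 0, 0, 0.03, 0, 0, 0, 0, 0, 0.03, 0, 0, 0, 0, 0, 0.03]}}

```text
time_s: 13.25
tcp_pos: [534.4, 51.8, 98.4]
tool_rot: [2.751, -1.517, 0.002]
contact_force: [-1.5, -3.9, 3.2]
finger_gap: 36.5
```

```bash
python3 st.py
```

```text
t 13.25 tcp [534.398  51.811  98.45 ] Ftool [ 2.5    3.345 -3.151] Tworld [-0.467 -0.113  0.252] gap 36.5215830492209 j6 2.4577064348986752 tq6 -0.16026812139898539 yaw -1.0077287894921425
```

>>> {"op": "step_arm", "data": {"targets": [0, 0.2, -0.1, 0, 0, 0, 0, 0, 0, 0, 0, 0, 0, 0, 0, 0, 0, 0.03, 0, 0, 0, 0, 0, 0.03, 0, 0, 0, 0, 0, 0.03], "gripper": 30, "grip_force": 30}}

```text
time_s: 13.75
tcp_pos: [534.3, 51.8, 98.5]
tool_rot: [2.68, -1.638, 0.002]
contact_force: [0.6, -5.9, 3.0]
finger_gap: 36.1
```

```bash
python3 st.py
```

```text
t 13.75 tcp [534.254  51.781  98.506] Ftool [ 5.494  2.156 -2.987] Tworld [-0.706 -0.224  0.209] gap 36.08316289262945 j6 2.547097262522618 tq6 -0.1432321546599269 yaw -1.097287453599919
```

>>> {"op": "step_arm", "data": {"targets": [0.3, 0.2, -0.1, 0, 0, 0.03, 0, 0, 0, 0, 0, 0.03, 0, 0, 0, 0, 0, 0.03, 0, 0, 0, 0, 0, 0.03, 0, 0, 0, 0, 0, 0.03]}}

```text
time_s: 14.25
tcp_pos: [534.1, 51.6, 98.5]
tool_rot: [2.55, -1.835, 0.001]
contact_force: [-0.2, -4.8, 3.4]
finger_gap: 36.2
```

```bash
python3 st.py
```

```text
t 14.25 tcp [534.056  51.615  98.471] Ftool [ 4.5    1.712 -3.38 ] Tworld [-0.653 -0.247  0.244] gap 36.19274521030635 j6 2.6969978532819607 tq6 -0.11494166683405638 yaw -1.2478652825468468
```

```bash
python3 - <<'E'
from h import *
for i in range(6):
    im=cams.camera("side");s=r.state();print(s["time_s"],s["wrist_torque"],s["contact_force"],s["tcp_pos"])
cv2.imwrite("pics/side3.png",im[:,:,::-1]); cv2.imwrite("pics/c3.png",cv2.resize(im[160:260,230:350,::-1],None,fx=6,fy=6,interpolation=2))
E
```

```text
14.3 [-0.625 -0.28   0.239] [ 0.61  -4.71   3.164] [534.052  51.618  98.486]
14.35 [-0.643 -0.285  0.122] [-0.161 -5.316  3.401] [534.068  51.627  98.498]
14.4 [-0.638 -0.306  0.068] [ 1.031 -4.226  3.273] [534.059  51.618  98.484]
14.45 [-0.755 -0.242  0.114] [ 0.507 -5.236  3.417] [534.058  51.62   98.493]
14.5 [-0.693 -0.274  0.109] [ 0.393 -4.608  3.274] [534.032  51.64   98.466]
14.55 [-0.728 -0.315  0.068] [ 0.485 -4.725  3.254] [534.027  51.668  98.473]
```

View pics/c3.png

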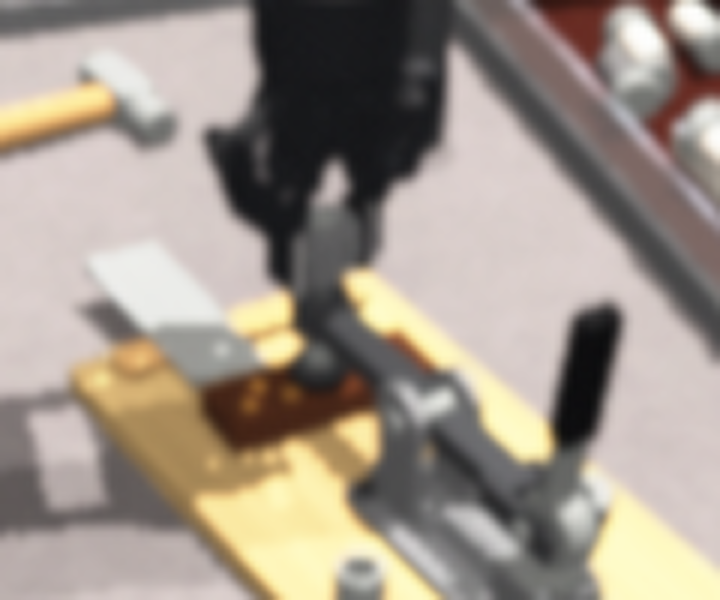

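>>> {"op": "step_arm", "data": {"targets": [0.3, 0, -0.2, 0, 0, 0, 0, 0, 0, 0, 0, 0, 0, 0, 0, 0, 0, 0, 0, 0, 0, 0, 0, 0.05, 0, 0, 0, 0, 0, 0.06], "gripper": 30, "grip_force": 45}}

```text
time_s: 15.05
tcp_pos: [533.9, 51.5, 98.5]
tool_rot: [2.444, -1.974, 0.0]
contact_force: [0.3, -5.5, 3.3]
finger_gap: 35.9
```

```bash
python3 st.py
```

```text
t 15.05 tcp [533.91   51.516  98.485] Ftool [ 5.459  0.888 -3.287] Tworld [-0.678 -0.23   0.259] gap 35.91985520354031 j6 2.8074081027221935 tq6 -0.6217139773070812 yaw -1.3586636250658912
```

>>> {"op": "step_arm", "data": {"targets": [0, 0, 0, 0, 0, 0, 0, 0, 0, 0, 0, 0, 0, 0, 0, 0, 0, 0, 0, 0, 0, 0, 0, 0, 0, 0, -5, 0, 0, 0], "gripper": 75, "grip_force": 20}}

```text
time_s: 15.55
tcp_pos: [533.5, 51.7, 103.1]
tool_rot: [2.445, -1.971, -0.002]
contact_force: [-0.3, -0.9, -0.3]
finger_gap: 74.9
```

>>> {"op": "step_arm", "data": {"targets": [0, 0, -18, 0, 0, 0, 0, 0, -18, 0, 0, 0, 0, 0, -18, 0, 0, 0, 0, 0, -18, 0, 0, 0, 0, 0, -18, 0, 0, 0]}}

```text
time_s: 16.05
tcp_pos: [533.9, 51.6, 194.6]
tool_rot: [-2.446, 1.971, -0.0]
contact_force: [0.7, -1.0, -0.2]
finger_gap: 74.7
```

```bash
python3 st.py; python3 - <<'E'
from h import *
im=cams.camera("side"); cv2.imwrite("pics/c4.png",cv2.resize(im[140:270,220:370,::-1],None,fx=5,fy=5,interpolation=2))
s=r.state();R=Ro.from_rotvec(s["tool_rot"]).as_matrix();print(R)
for P in [(581.9,-160,200.5),(577.4,-155,133)]: print(R.T@(np.array(P)-s["tcp_pos"]))
E
```

```text
t 16.05 tcp [533.86   51.643 194.645] Ftool [ 1.11  -0.431  0.156] Tworld [0.007 0.018 0.034] gap 74.7177406531571 j6 2.80547879686541 tq6 -1.0431279520162207e-05 yaw -1.3568873076019705
[[ 0.212 -0.977  0.005]
 [-0.977 -0.212 -0.001]
 [ 0.002 -0.005 -1.   ]]
[216.65   -0.888  -2.554]
[210.7     2.778  64.92 ]
```

View pics/c4.png

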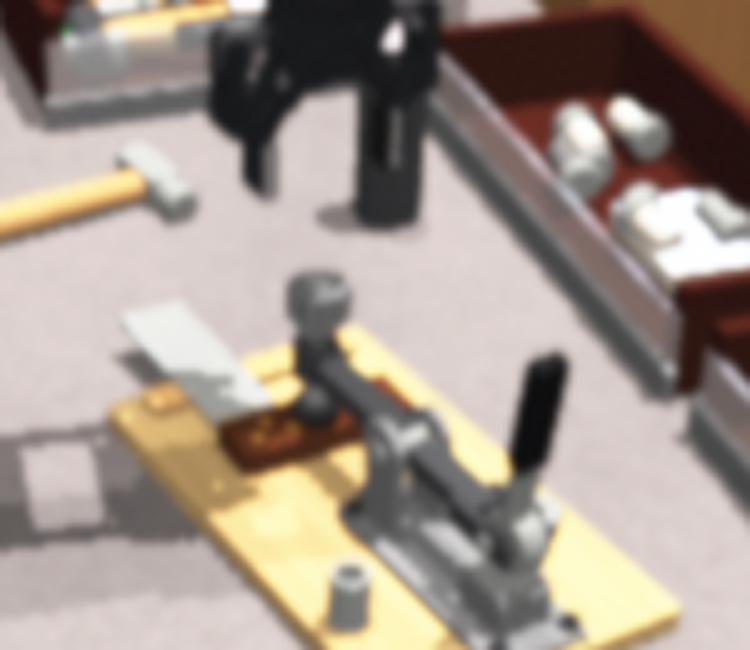

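>>> {"op": "step_arm", "data": {"targets": [20, 0.2, 0, 0, 0, 0, 34, 0.2, 8, 0, 0, 0, 40, 0.2, 10, 0, 0, 0, 40, 0.2, 10, 0, 0, 0, 34, 0.2, 6, 0, 0, 0], "gripper": 0, "grip_force": 20}}

```text
time_s: 16.6
tcp_pos: [568.4, -114.6, 158.4]
tool_rot: [2.445, -1.972, -0.002]
contact_force: [1.0, 0.1, -0.2]
finger_gap: 1.4
```

>>> {"op": "step_arm", "data": {"targets": [4, 0, 0, 0, 0, 0, 2, 0, 0, 0, 0, 0, 0, 0, 0, 0, 0, 0, 0, 0, 0, 0, 0, 0, 0, 0, 0, 0, 0, 0]}}

```text
time_s: 17.1
tcp_pos: [569.9, -117.8, 159.8]
tool_rot: [-2.447, 1.97, -0.001]
contact_force: [-0.4, 0.7, 0.3]
finger_gap: -0.2
```

```bash
python3 st.py; python3 - <<'E'
from h import *
im=cams.camera("side"); im2=cams.camera("top")
cv2.imwrite("pics/c5.png",np.hstack([cv2.resize(im[140:270,260:390,::-1],(400,400),interpolation=2),cv2.resize(im2[130:230,270:370,::-1],(400,400),interpolation=2)]))
E
```

```text
t 17.1 tcp [ 569.897 -117.778  159.801] Ftool [-0.733  0.239 -0.349] Tworld [-0.013  0.023  0.011] gap -0.16678104661156196 j6 2.5217034345378107 tq6 0.0028653029585257173 yaw -1.3559409654974697
```

View pics/c5.png

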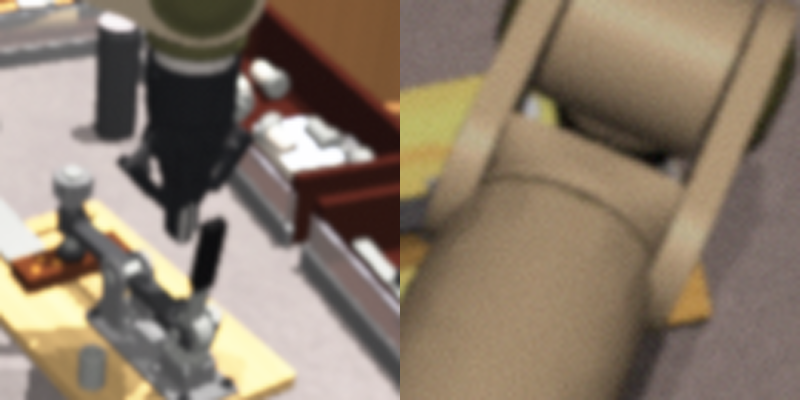

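```bash
python3 - <<'E'
from h import *
d,z=-33.,159.8;c=np.array([d,z]);s_=92
ph=np.concatenate([[0.0],np.linspace(0.1,2.1,24)])
for p in ph:
    f=np.clip((p-.05)/2,0,1);pz=79+6*f
    C=np.array([s_*np.sin(p)-7*np.cos(p)-11*np.tanh(3*np.cos(p)),pz+s_*np.cos(p)+7*np.sin(p)])
    dd=C-c;c=C;print(round(p,2),np.round(dd[0],1),np.round(-dd[1],1),"abs",C.round(0))
E
```

```text
0.0 15.1 -11.2 abs [-18. 171.]
0.1 9.2 -0.4 abs [ -9. 171.]
0.19 8.0 0.3 abs [ -1. 171.]
0.27 7.9 1.0 abs [  7. 170.]
0.36 7.8 1.7 abs [ 15. 168.]
0.45 7.6 2.3 abs [ 23. 166.]
0.53 7.4 3.0 abs [ 30. 163.]
0.62 7.1 3.6 abs [ 37. 160.]
0.71 6.7 4.2 abs [ 44. 155.]
0.8 6.4 4.8 abs [ 50. 151.]
0.88 5.9 5.3 abs [ 56. 145.]
0.97 5.5 5.8 abs [ 62. 140.]
1.06 5.1 6.2 abs [ 67. 133.]
1.14 4.8 6.6 abs [ 72. 127.]
1.23 4.5 6.9 abs [ 76. 120.]
1.32 4.3 7.2 abs [ 80. 113.]
1.4 4.2 7.4 abs [ 85. 105.]
1.49 4.1 7.6 abs [89. 98.]
1.58 3.7 7.7 abs [92. 90.]
1.67 3.0 7.8 abs [95. 82.]
1.75 1.9 7.7 abs [97. 74.]
1.84 0.7 7.7 abs [98. 67.]
1.93 -0.6 7.5 abs [97. 59.]
2.01 -1.7 7.3 abs [96. 52.]
2.1 -2.6 7.2 abs [93. 45.]
```

>>> {"op": "step_arm", "data": {"targets": [8, 0, -6, 0, 0, 0, 7, 0, -5, 0, 0, 0, 5, 0, 0, 0, 0, 0, 4, 0, 0, 0, 0, 0, 4, 0, 0, 0, 0, 0]}}

```text
time_s: 17.7
tcp_pos: [575.9, -146.2, 170.6]
tool_rot: [-2.445, 1.972, 0.0]
contact_force: [0.7, 2.7, 1.0]
finger_gap: 0.3
```

>>> {"op": "step_arm", "data": {"targets": [4, 0, 0, 0, 0, 0, 8, 0, 1, 0, 0, 0, 8, 0, 1.7, 0, 0, 0, 7.6, 0, 2.3, 0, 0, 0, 7.4, 0, 3, 0, 0, 0]}}

```text
time_s: 18.2
tcp_pos: [583.1, -180.8, 162.1]
tool_rot: [2.445, -1.972, -0.001]
contact_force: [-2.0, 4.9, 0.3]
finger_gap: 0.1
```

```bash
python3 st.py; python3 - <<'E'
from h import *
im=cams.camera("side")
cv2.imwrite("pics/c6.png",cv2.resize(im[140:270,260:390,::-1],(500,500),interpolation=2))
E
```

```text
t 18.2 tcp [ 583.135 -180.83   162.051] Ftool [-5.183  0.928 -0.298] Tworld [ 0.781  0.185 -0.003] gap 0.12417943496849453 j6 2.435760429847528 tq6 0.123055474832654 yaw -1.357381034694892
```

View pics/c6.png

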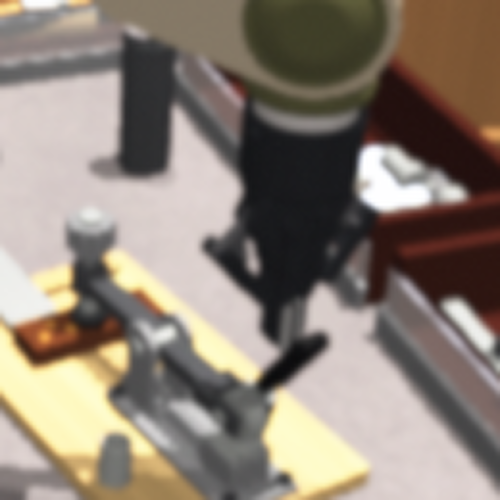

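>>> {"op": "step_arm", "data": {"targets": [7.1, 0, 3.6, 0, 0, 0, 6.7, 0, 4.2, 0, 0, 0, 6.4, 0, 4.8, 0, 0, 0, 6, 0, 5.3, 0, 0, 0, 5.5, 0, 5.8, 0, 0, 0]}}

```text
time_s: 18.75
tcp_pos: [590.1, -211.8, 138.4]
tool_rot: [-2.445, 1.972, -0.0]
contact_force: [-1.7, 4.7, 0.9]
finger_gap: 0.1
```

>>> {"op": "step_arm", "data": {"targets": [5, 0, 6.2, 0, 0, 0, 4.8, 0, 6.6, 0, 0, 0, 4.5, 0, 6.9, 0, 0, 0, 4.3, 0, 7.2, 0, 0, 0, 4.2, 0, 7.4, 0, 0, 0]}}

```text
time_s: 19.25
tcp_pos: [594.9, -234.1, 104.0]
tool_rot: [2.445, -1.972, 0.001]
contact_force: [-0.4, 3.0, 2.2]
finger_gap: -0.3
```

```bash
python3 st.py; python3 - <<'E'
from h import *
im=cams.camera("side")
cv2.imwrite("pics/c7.png",cv2.resize(im[140:270,260:390,::-1],(500,500),interpolation=2))
E
```

```text
t 19.25 tcp [ 594.861 -234.098  103.961] Ftool [-3.053 -0.242 -2.225] Tworld [ 0.398  0.098 -0.056] gap -0.2527531708618759 j6 2.3704048197414482 tq6 0.06243401672691107 yaw -1.357243966465643
```

View pics/c7.png

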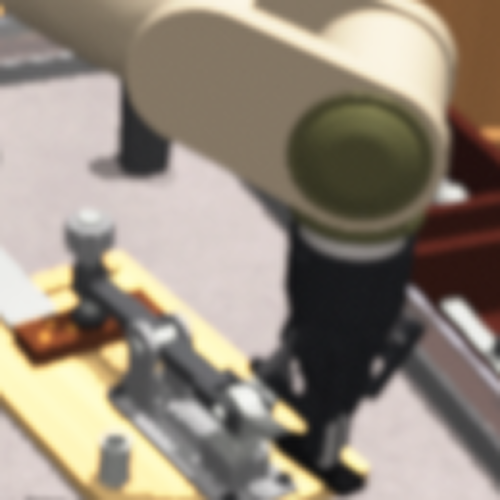

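>>> {"op": "step_arm", "data": {"targets": [3.5, 0, 7.6, 0, 0, 0, 3, 0, 7.7, 0, 0, 0, 2, 0, 7.8, 0, 0, 0, 1, 0, 7.7, 0, 0, 0, 0, 0, 7.6, 0, 0, 0]}}

```text
time_s: 19.8
tcp_pos: [596.7, -243.0, 65.2]
tool_rot: [2.445, -1.972, -0.0]
contact_force: [-0.3, 0.1, 0.1]
finger_gap: -0.4
```

```bash
python3 st.py
```

```text
t 19.8 tcp [ 596.672 -242.983   65.248] Ftool [-0.126  0.242 -0.116] Tworld [0.1   0.011 0.007] gap -0.4408572220274767 j6 2.360047431588577 tq6 -0.013531048607546836 yaw -1.357270468433419
```

```bash
python3 - <<'E'
from h import *
im=cams.camera("side")
cv2.imwrite("pics/c8.png",cv2.resize(im[170:280,280:390,::-1],(550,550),interpolation=2))
E
```

```text
(no output)
```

View pics/c8.png

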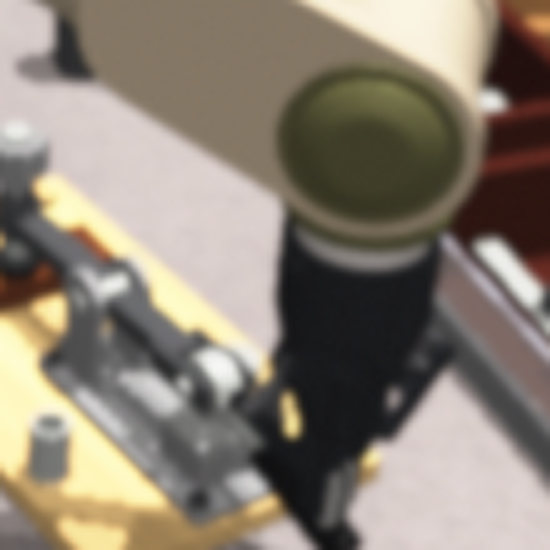

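>>> {"op": "step_arm", "data": {"targets": [0, 0, 5, 0, 0, 0, 0, 0, 4, 0, 0, 0, 0, 0, 3, 0, 0, 0, 0, 0, 2, 0, 0, 0, 0, 0, 0, 0, 0, 0]}}

```text
time_s: 20.35
tcp_pos: [596.7, -242.7, 51.8]
tool_rot: [2.446, -1.972, -0.001]
contact_force: [0.9, 0.3, -0.9]
finger_gap: 0.3
```

```bash
python3 st.py
```

```text
t 20.35 tcp [ 596.692 -242.738   51.82 ] Ftool [-0.158 -0.909  0.901] Tworld [-0.033 -0.001 -0.013] gap 0.2570227532590896 j6 2.3601084467989746 tq6 0.00012900118690595264 yaw -1.3571759287872052
```

>>> {"op": "step_arm", "data": {"targets": [0, 0, 2, 0, 0, 0, 0, 0, 2, 0, 0, 0, 0, 0, 2, 0, 0, 0, 0, 0, 0, 0, 0, 0, 0, 0, 0, 0, 0, 0]}}

```text
time_s: 20.85
tcp_pos: [597.2, -243.2, 47.4]
tool_rot: [-2.446, 1.972, -0.003]
contact_force: [-0.9, -0.1, 8.2]
finger_gap: -0.2
```

```bash
python3 st.py; python3 - <<'E'
from h import *
im=cams.camera("side")
cv2.imwrite("pics/c9.png",cv2.resize(im[170:280,280:390,::-1],(550,550),interpolation=2))
E
```

```text
t 20.85 tcp [ 597.215 -243.17    47.353] Ftool [-0.113  0.911 -8.19 ] Tworld [0.151 0.297 0.005] gap -0.24232239712955317 j6 2.3600545611894987 tq6 0.01327511592535302 yaw -1.3571116214975611
```

View pics/c9.png

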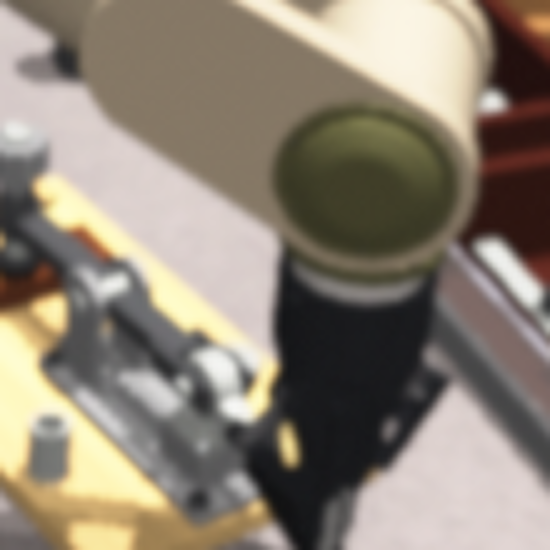

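>>> {"op": "step_arm", "data": {"targets": [0, 0, 1, 0, 0, 0, 0, 0, 0.6, 0, 0, 0, 0, 0, 0, 0, 0, 0, 0, 0, 0, 0, 0, 0, 0, 0, 0, 0, 0, 0]}}

```text
time_s: 21.4
tcp_pos: [597.5, -243.4, 46.8]
tool_rot: [-2.446, 1.972, -0.005]
contact_force: [-3.7, 1.3, 14.0]
finger_gap: 0.2
```

```bash
python3 st.py
```

```text
t 21.4 tcp [ 597.539 -243.448   46.805] Ftool [ -2.032   3.339 -14.022] Tworld [ 0.256  0.6   -0.012] gap 0.16564186020454824 j6 2.3600276128249837 tq6 0.022974394960328937 yaw -1.3570775219945304
```

>>> {"op": "step_arm", "data": {"targets": [0, 0, -15, 0, 0, 0, 0, 0, -35, 0, 0, 0, 0, 0, -40, 0, 0, 0, 0, 0, -40, 0, 0, 0, 0, 0, -40, 0, 0, 0]}}

```text
time_s: 21.9
tcp_pos: [596.5, -242.6, 216.7]
tool_rot: [-2.446, 1.972, -0.0]
contact_force: [0.1, -0.5, -0.3]
finger_gap: 0.1
```

>>> {"op": "step_arm", "data": {"targets": [15, 15, -20, 0, 0, 0, 30, 30, 0, 0, 0, 0, 30, 30, 0, 0, 0, 0, 30, 30, 0, 0, 0, 0, 15, 15, 0, 0, 0, 0]}}

```text
time_s: 22.4
tcp_pos: [502.9, -388.0, 234.8]
tool_rot: [2.443, -1.975, 0.0]
contact_force: [0.9, 0.3, -1.1]
finger_gap: 0.0
```

>>> {"op": "step_arm", "data": {"targets": [15, 15, 0, 0, 0, 0, 30, 30, 0, 0, 0, 0, 30, 30, 0, 0, 0, 0, 15, 15, 0, 0, 0, 0, 0, 0, 0, 0, 0, 0]}}

```text
time_s: 22.9
tcp_pos: [434.4, -494.4, 234.3]
tool_rot: [2.442, -1.976, -0.001]
contact_force: [0.3, 0.4, -0.1]
finger_gap: 0.3
```

```bash
python3 st.py; python3 - <<'E'
from h import *
for n in("side","top"): cv2.imwrite(f"pics/{n}9.png",cams.camera(n)[:,:,::-1])
a=cv2.imread("pics/side9.png")[180:290,230:370]; b=cv2.imread("pics/top9.png")[130:240,180:355]
cv2.imwrite("pics/side9c.png",cv2.resize(a,None,fx=5,fy=5,interpolation=2));cv2.imwrite("pics/top9c.png",cv2.resize(b,None,fx=4.5,fy=4.5,interpolation=2))
E
```

```text
t 22.9 tcp [ 434.398 -494.412  234.293] Ftool [-0.334 -0.359  0.069] Tworld [ 0.008 -0.011 -0.072] gap 0.26616147499068693 j6 1.9038625246446095 tq6 -0.3097855579108 yaw -1.360520007819349
```

View pics/side9c.png

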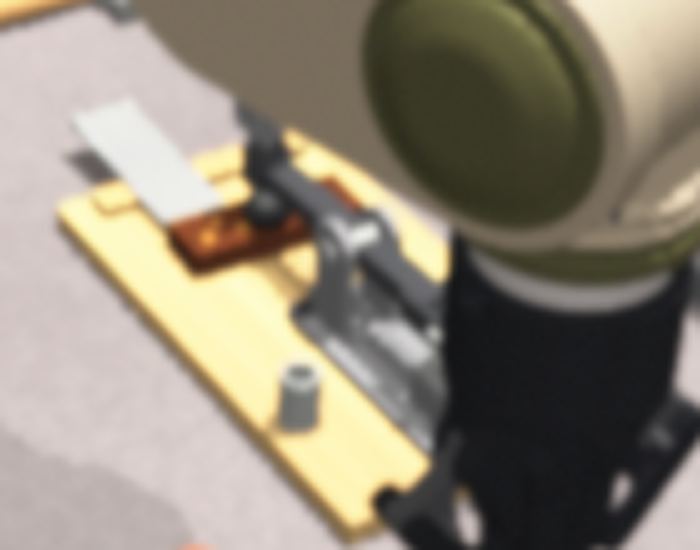

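View pics/top9c.png

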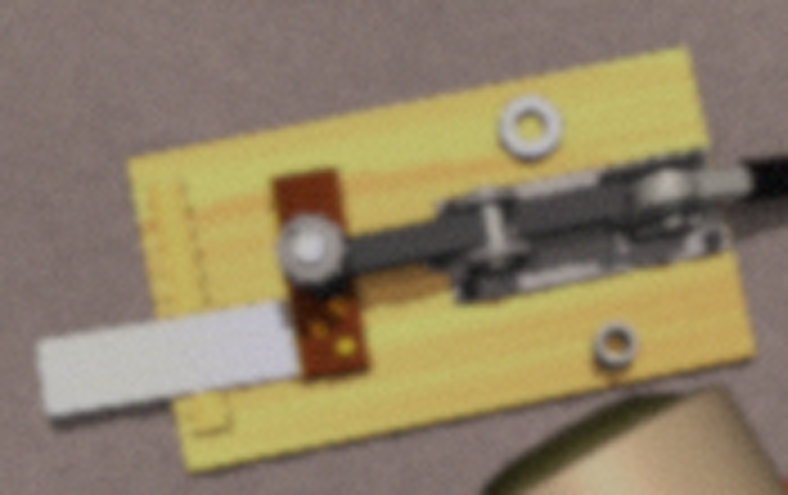

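View pics/top9.png

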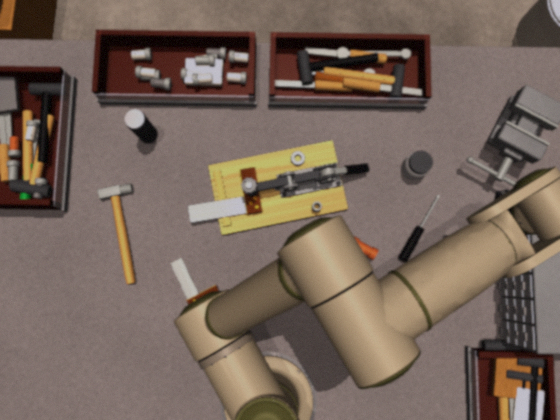

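```bash
python3 - <<'E'
from station import r
print(r.finish_job())
E
```

```text
the job is handed in; nothing more can be done
None
```

I clamped the square and handed the job in at about 23 s. The lever is down on its stop, but I could not measure the lock force and one reading on the nut was lower than expected.

- **Which square:** of the three in view, I used the one on the board under the foot. Its stock measured about 127 mm (nominally 120), against about 80 mm for the other two.
- **Nut:** I gripped it at 20 N and turned it clockwise by up to about 5.6 rad in one grasp, with the lever still open. While free it took about 0.14 N m. Between 4.8 and 5.1 rad this jumped to about 0.25 N m and the nut stopped sinking, which I took as the foot touching the stock.
- **What disagreed:** 0.25 N m is below the 0.3 N m stated for a bearing foot. I checked with short turns of about 0.1 to 0.15 rad each at 20, 30 and 45 N grip, and it stayed at 0.21 to 0.26 N m. I accepted it as bearing. At most it is 0.8 rad past first touch, which puts the lock force at an estimated 105 to 116 N.
- **Lever:** I pushed it over with closed fingers, reading 4 to 5 N at the checks. It met its stop at the expected height, and I pressed it there with 14 N. It was still down in the top view after I withdrew. The arm blocked the side view of it, so I did not measure its final angle.
- **Everything else:** the top view shows the square, socket, bearing, hammer, driver, oil can and jar unmoved. The tee was partly hidden by the arm. The arm was touching nothing at hand-in.

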